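# Release a cleaned batch: flip its lane flag to green and slide the dish into the bay

### The arm

A 6-joint arm with a two-finger parallel gripper is mounted at the origin on a cart in front of the work surface, level with it; the furniture and walls round the work are solid. World frame = base frame: x ahead of the robot, y to its left, z up, the work surface at z = 0. Lengths are in m, angles in degrees, forces in N, time in s.
With the tool pointing down it reaches from about 0.275 to 1 m from the base axis. Payload 8.4 kg.
Tool frame: the origin (TCP) lies at the centre of the arm's flange, where the gripper is bolted on; the fingertips stand 173 mm ahead of it and the grasp point (between the pads) lies 155 mm ahead of it (env.hold_point_z is the z of the grasp point in the tool frame, in m); z points along the fingers, y is the direction in which the jaws open and shut (so a half turn about z gives the same grasp; the last joint's range is limited). The gripper opens to 85 mm and grips with 20 to 120 N. Pads are 22 mm wide; open, the fingers measure 114 mm over their backs; the gripper's body (76 mm by 85 mm) begins 54 mm behind the grasp point. The pads swing forward as they close: fully open they stand 13 mm farther back than shut.
Start: joints at [-66.371, 20.225, 93.587, -0, 66.188, -0.138], TCP at [0.252, -0.572, 0.405] pointing down, gripper open.
Joint ranges: [-150.9, 150.9], [-52.94, 120.26], [3.33, 152.33], [-74.26, 254.26], [0, 154.13], [-172.89, 172.89]. Speed limits (degrees/s): [127.2, 127.2, 159.86, 180, 180, 180].

### API

Orientations are given as a 3x3 rotation matrix whose columns are the frame's x, y, z axes.
In Python, from plant import env, vision gives the robot as it stands. The module is installed in compiled form; this text tells all that it offers.
- The arm moves only by the shell command python3 -m crank 'ROWS' [OPENING] [FORCE]. ROWS is JSON, a list of rows, each a list of 6 numbers: the shift along the tool's x, y, z scaled (see below), then the turn, a rotation vector about the tool's x, y, z scaled (see below). In form: [[x, y, z, ax, ay, az], ...]. A call has 1 to 12 rows; each row shifts and turns the commanded pose from where the row before left it, along the tool's axes as they then stand; what a row does not reach is not made up. The controller multiplies each number of a shift by 0.5 m and each number of a turn by 45 degrees. A row lasts 1/8 s, in which the tool goes at most 62.5 mm and 10.7 degrees, less where a joint would pass 70% of its speed; a pose out of reach is approached as far as the arm can. A call with a number of a shift or a turn outside -1 to 1 is refused whole. A call with a gripper value outside its range is refused whole. OPENING is the gripper command: -1 is fully open, 1 is shut, values between are in proportion, set as the call begins (- or left out, the last holds). The fingers move at their own pace and stop on an object; FORCE is the grip in N (left out, the last holds). Time passes only in rows, so rows that do not move let the fingers close. It gives the time, the measured TCP pose, the force and the opening at its end, in the units of the state.
- env.sense(): the state, without advancing time (a new reading comes with each control period).
- vision.snapshot(name): name is "scene" or "top"; returns a dict with "frame" (420x560x3 uint8, red, green, blue), "fovy" (degrees; the focal length in pixels is half the picture's height over the tangent of half this angle, whatever the lens; pixels are square), "cx", "cy" (the principal point, pixels), "R" (3x3) and "t" (3): a world point X has camera coordinates R X + t. Camera axes: x right, y down, z forward; pixel columns grow to the right and rows downward; lengths in m; the calibration is good to about 2 mm. A picture is of the moment at which its call begins. There is no depth.
- env.finish_job(): hands the job in, once; it reports no verdict.
Trained networks look in the newest picture that a camera, given by its name, has taken for a name from the list of things; names that differ only in an ending like _2 or _b are one class to them, and where a whole thing is asked for, a point or a joint stands for the part that bears it (a point fixed in the world has none). Each returns a list of dicts, best first, with "p" (0 to 1); they miss things now and then, are a little off and sometimes report something else, mostly with a low value. They report only what shows in the picture. A call takes as long as a camera call. They do not tell look-alikes from the thing itself.
- vision.recognise(camera, target): "extent" ([left, top, width, height] in pixels, round what is visible of it).
- vision.outline_of(camera, target): "region" (420x560 bool, what is visible of it) and "extent" ([left, top, width, height] in pixels, round what is visible of it).
- vision.landmark_of(camera, target): "centre" ([row, column] in pixels: a listed point, or the origin of a listed thing).
The state is a dict: "time_s": time; "qpos": joint angles; "qd": joint speeds; "tau": joint torques, N m; "tcp_pos": TCP position; "orientation": TCP orientation; "contact_force": force on the tool from outside, world axes, zero at the start; "ft_torque": the same for the moment, N m; "opening": finger opening in m.
Only numpy, scipy, OpenCV 4.12 (cv2) and the standard library are available. Lean on these libraries where they do the work, as an engineer would, in place of code of your own. Each camera call takes 0.05 s, during which the arm holds its last target.

### The job

The batch in the black dish has come clean out of the bath and goes on to the setter. With the fingertips, turn the red flag at the end of that dish's lane right over its spindle until it lies flat with the green face up, which clears the bay; then push the dish along its lane, without lifting it, until it is fully home against the end stop. Leave the other two flags red, and leave the steel dishes and everything else where they are.

Things in the scene. Friction and masses are not known exactly. Their poses are not given: they have to be found in the camera images.
- tray: Wooden three-lane tray, 235 x 214 mm, fixed. Origin on the work surface, 105 mm from its far end; x along the lanes to the end stop, y left, z up. Lane floors at z = 6; left, middle, right lane at y = 68, 0, -68 mm, 62 mm wide, near ends open; rails between 6 mm high. Over the stop (x = 60, z = 54) a brass spindle carries a flag per lane between posts 6 mm wide, 63 mm tall, on the rail lines.
- bay_a (a point): Point on the floor of the left lane where the black dish's centre stands when it touches the end stop (stop face 26 mm further on, 12 mm high). x along the lane to the stop, z up. The spindle axis of this lane's flag runs along y, 29 mm further in +x and 48 mm higher; a rubber rest rod along y lies 8 mm further in +x, 41 to 46 mm higher (another 50 mm).
- flag_a (a joint): Flag of the left lane: 0 = level, red face up, over the bay, edge to -x; pi/2 = upright; pi = level beyond the spindle (+x), green face up. Stops at both ends. Turns lightly (0.5 N at its edge); friction holds it wherever it is left. Starts at 0 to 0.2.
- flag_a_edge (a point): Middle of the free edge of the left lane's flag, on the axis of its rolled edge (7 mm thick), 63 mm from the spindle axis; moves with the flag. Plate 52 mm wide, 4 mm thick; white frame, one face red with a white bar, the other green with a white dot. Level, it has 44 mm clear beneath; the edge overhangs freely, a fingertip can get under it.
- bay_b (a point): Point on the floor of the middle lane where the black dish's centre stands when it touches the end stop (stop face 26 mm further on, 12 mm high). x along the lane to the stop, z up. The spindle axis of this lane's flag runs along y, 29 mm further in +x and 48 mm higher; a rubber rest rod along y lies 8 mm further in +x, 41 to 46 mm higher (another 50 mm).
- flag_b (a joint): Flag of the middle lane: 0 = level, red face up, over the bay, edge to -x; pi/2 = upright; pi = level beyond the spindle (+x), green face up. Stops at both ends. Turns lightly (0.5 N at its edge); friction holds it wherever it is left. Starts at 0 to 0.2.
- flag_b_edge (a point): Middle of the free edge of the middle lane's flag, on the axis of its rolled edge (7 mm thick), 63 mm from the spindle axis; moves with the flag. Plate 52 mm wide, 4 mm thick; white frame, one face red with a white bar, the other green with a white dot. Level, it has 44 mm clear beneath; the edge overhangs freely, a fingertip can get under it.
- bay_c (a point): Point on the floor of the right lane where the black dish's centre stands when it touches the end stop (stop face 26 mm further on, 12 mm high). x along the lane to the stop, z up. The spindle axis of this lane's flag runs along y, 29 mm further in +x and 48 mm higher; a rubber rest rod along y lies 8 mm further in +x, 41 to 46 mm higher (another 50 mm).
- flag_c (a joint): Flag of the right lane: 0 = level, red face up, over the bay, edge to -x; pi/2 = upright; pi = level beyond the spindle (+x), green face up. Stops at both ends. Turns lightly (0.5 N at its edge); friction holds it wherever it is left. Starts at 0 to 0.2.
- flag_c_edge (a point): Middle of the free edge of the right lane's flag, on the axis of its rolled edge (7 mm thick), 63 mm from the spindle axis; moves with the flag. Plate 52 mm wide, 4 mm thick; white frame, one face red with a white bar, the other green with a white dot. Level, it has 44 mm clear beneath; the edge overhangs freely, a fingertip can get under it.
- black_dish: Black round dish with silver rings in it, 52 mm across, 13 mm high, about 50 g, loose in one of the three lanes. Origin at the centre of its underside. It starts 76 to 116 mm short of its place at the end stop.
- steel_dish_1: Bare steel round dish with coloured stones, 53 mm across, 8 mm high, loose in another lane; to be left alone. Origin under its centre.
- steel_dish_2: Bare steel round dish with coloured stones, 50 mm across, 10 mm high, loose in another lane; to be left alone. Origin under its centre.
- brown_bottle: Brown bottle with black cap, 44 mm across, 87 mm high, loose bystander behind and right of the tray. Origin under its centre.
- paste_pot: White pot with red lid, 55 mm across, 41 mm high, loose bystander behind and right of the tray. Origin under its centre.
- pliers: Pliers with red-brown grips lying flat, 149 x 44 x 11 mm, loose bystander right of the tray. Origin under the centre, length along its y.
- brush: Brass brush with wooden handle lying flat, 135 x 21 x 21 mm, loose bystander left of the tray. Origin under the centre, length along its y.
Things that resemble listed ones, but are neither listed nor needed, are in the scene too. Leave any blue or orange look-alike of the black_dish alone.

How it is judged:
By the outcome, as a careful person would: the job done as asked, in the order asked, and still so for the second after the job is handed in, with the robot touching nothing.
It also fails if it takes over 54 s, if anything falls off the work surface, if the arm or the gripper's body presses on something with over 40 N, if the wrist force passes 120 N, or if a joint passes its speed limit or range.

## Working session

There is one attempt and no reset: what is moved stays moved. The work goes in short steps, Python scripts to look and compute and a shell command to move; the robot and the scene stay as the last step left them, time stands still between calls to the robot, and variables do not carry over. Pictures are saved under pics/ and viewed, and the job is handed in when it is done.

```bash
ls; mkdir -p pics
python3 - <<'E'
from plant import env, vision
import cv2,json
s=env.sense()
print({k:(v if not hasattr(v,'tolist') else v.tolist()) for k,v in s.items()})
for n in ("scene","top"):
    d=vision.snapshot(n)
    cv2.imwrite(f"pics/{n}0.png",d["frame"][:,:,::-1])
    print(n,d["fovy"],d["cx"],d["cy"],d["R"],d["t"])
E
```

```text
pics
{'time_s': 0.0, 'qpos': [-66.37016037613986, 20.263145058410387, 93.62919395915797, -0.0007699822581796847, 66.18874856249988, -0.14043099566946246], 'qd': [-0.04338047789438498, 0.019311503182232122, -0.057432652651008234, -0.12616244518100642, 0.051725295098644715, 0.01643824789572735], 'tau': [0.0024164808564819396, -60.5246901512146, -34.20615077018738, 0.0001229312647410552, 0.00946891464991495, -4.3347764631107566e-05], 'tcp_pos': [0.2517927719961615, -0.5717766243961024, 0.40395345781933223], 'orientation': [[0.9151667415196603, 0.4030750556881262, -0.0005785311584754269], [0.4030754707725638, -0.9151658300498963, 0.0012916541953449086], [-8.818361137478306e-06, -0.0014152706801830745, -0.9999989984650676]], 'contact_force': [0.39829678741983865, 0.16097744975502923, 0.2925308805184206], 'ft_torque': [-0.003425361186566356, 0.008214731479316593, -0.034787109279918176], 'opening': 0.085126953036721}
scene 57.51139247229735 281.62938808456676 212.00766921954818 [[ 0.99985299 -0.01192437  0.01232083]
 [ 0.00319332 -0.57649964 -0.81709116]
 [ 0.01684625  0.81701039 -0.57637681]] [-0.52991028  0.11589789  0.77676934]
top 52.33153323445104 279.9118792664161 206.92125929429506 [[ 0.02143617 -0.99959549  0.01869059]
 [-0.98026505 -0.02468909 -0.19613993]
 [ 0.19652204 -0.01411724 -0.98039777]] [0.10465486 0.54552471 1.03988833]
```

View pics/scene0.png

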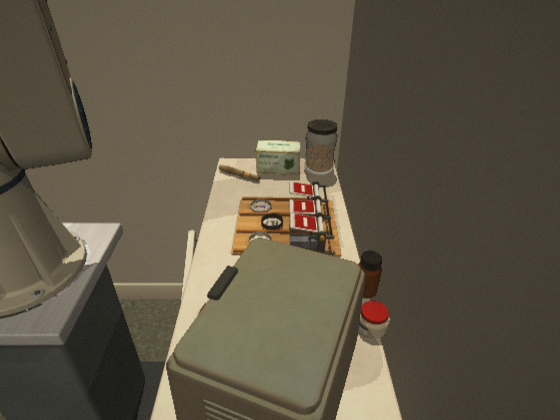

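View pics/top0.png

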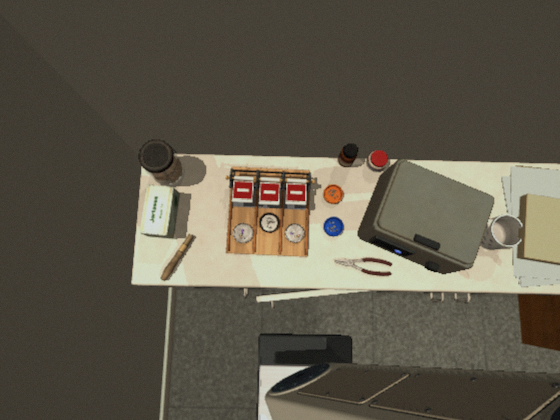

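Run:
```python
from plant import env, vision
for n in ("scene","top"):
    vision.snapshot(n)
    for t in ("tray","bay_a","flag_a_edge","flag_a","black_dish","steel_dish_1"):
        try: print(n,t,[(round(float(r["p"]),2),[round(float(x),1) for x in r["centre"]]) for r in vision.landmark_of(n,t)])
        except Exception as e: print(n,t,e)
```

```text
scene tray [(0.89, [225.3, 292.9]), (0.33, [223.6, 272.5])]
scene bay_a [(0.84, [241.1, 304.5]), (0.72, [223.4, 306.5]), (0.59, [206.6, 303.3])]
scene flag_a_edge [(0.88, [187.4, 289.3]), (0.28, [242.2, 262.5])]
scene flag_a it knows: bay, black_dish, brown_bottle, brush, flag_a_edge, flag_b_edge, flag_c_edge, paste_pot, pliers, steel_dish, tray
scene black_dish [(0.8, [222.1, 270.5]), (0.19, [244.1, 261.4])]
scene steel_dish_1 [(0.57, [203.8, 263.5]), (0.53, [242.4, 259.9])]
top tray [(0.93, [204.9, 266.9])]
top bay_a [(0.92, [196.2, 267.4]), (0.89, [191.4, 246.3]), (0.77, [192.9, 296.1])]
top flag_a_edge [(0.62, [203.8, 243.5]), (0.4, [264.9, 360.2])]
top flag_a it knows: bay, black_dish, brown_bottle, brush, flag_a_edge, flag_b_edge, flag_c_edge, paste_pot, pliers, steel_dish, tray
top black_dish [(0.68, [226.0, 334.5]), (0.56, [192.2, 330.9]), (0.53, [223.0, 272.0])]
top steel_dish_1 [(0.85, [231.8, 294.0]), (0.54, [231.1, 244.0])]
```

The top picture shows the black dish with rings at about column 270, row 223, in the middle lane, with steel dishes in the outer lanes. The look-alikes at (333,193) and (334,226) are orange and blue and lie off the tray. I'll zoom in.

Run:
```python
import cv2
a=cv2.imread("pics/top0.png")[155:265,215:325]; cv2.imwrite("pics/topz.png",cv2.resize(a,None,fx=5.4,fy=5.4,interpolation=cv2.INTER_CUBIC))
a=cv2.imread("pics/scene0.png")[165:265,220:353]; cv2.imwrite("pics/scenez.png",cv2.resize(a,None,fx=6,fy=6,interpolation=cv2.INTER_CUBIC))
```

```text
(no output)
```

View pics/topz.png

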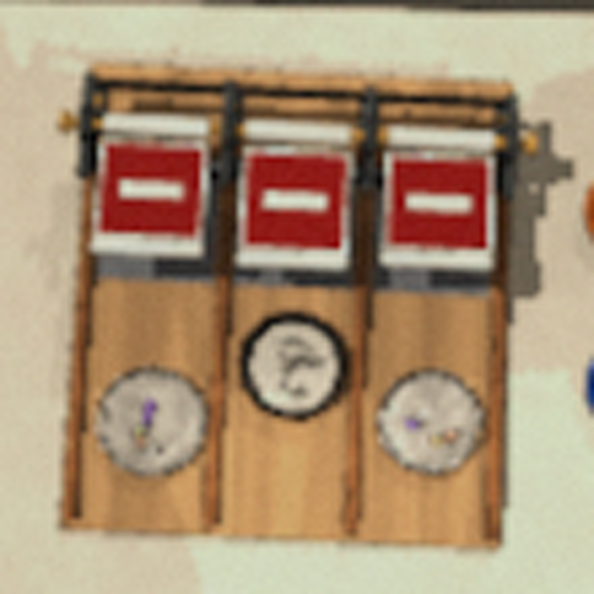

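View pics/scenez.png

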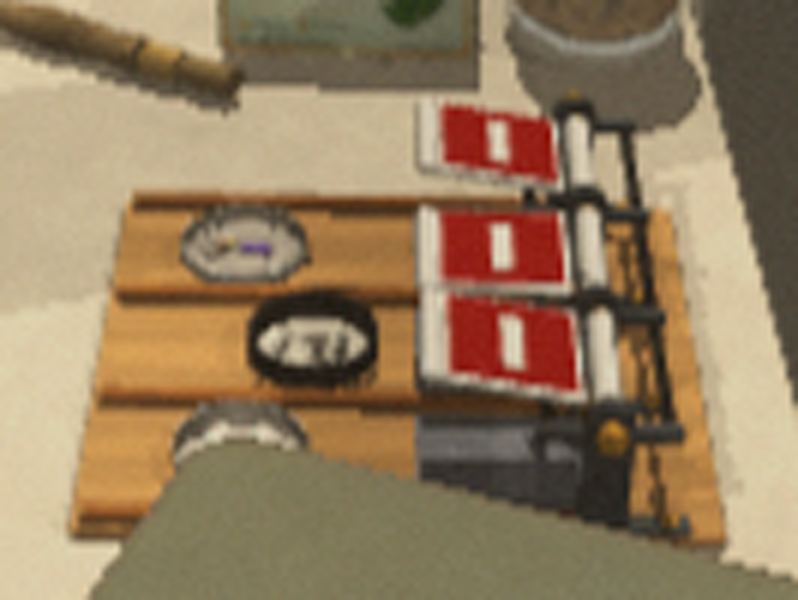

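```bash
cat > h.py <<'E'
import numpy as np
from plant import env, vision
from scipy.optimize import least_squares
cams={}
def snap(n):
    d=vision.snapshot(n); d["f"]=210/np.tan(np.radians(d["fovy"]/2)); cams[n]=d; return d
def proj(n,X):
    d=cams[n]; c=np.asarray(X)@np.array(d["R"]).T+d["t"]
    return np.stack([d["f"]*c[...,0]/c[...,2]+d["cx"],d["f"]*c[...,1]/c[...,2]+d["cy"]],-1)
def ray(n,uv,z):
    d=cams[n]; R=np.array(d["R"]); o=-R.T@d["t"]
    v=R.T@np.array([(uv[0]-d["cx"])/d["f"],(uv[1]-d["cy"])/d["f"],1]); return o+v*(z-o[2])/v[2]
def w(p,X):
    X=np.asarray(X,float); c,s=np.cos(p[2]),np.sin(p[2])
    return np.stack([p[0]+c*X[...,0]-s*X[...,1],p[1]+s*X[...,0]+c*X[...,1],X[...,2]],-1)
E
python3 - <<'E'
from h import *
snap("top");snap("scene")
zt=lambda u,v:((u+.5)/5.4-.5+215,(v+.5)/5.4-.5+155)
zs=lambda u,v:((u+.5)/6-.5+220,(v+.5)/6-.5+165)
h=.012
obs=[("top",(.105,.107,h),zt(95,65)),("top",(-.13,.107,h),zt(60,528)),("top",(-.13,-.107,h),zt(500,547)),("top",(.105,-.107,h),zt(515,85)),
("scene",(-.13,.107,h),zs(133,193)),("scene",(-.13,-.107,h),zs(76,528)),("scene",(.105,-.107,h),zs(725,545)),("scene",(.105,.107,h),zs(668,210)),
("top",(.06,.1,.054),zt(85,122)),("top",(.06,-.1,.054),zt(512,141)),
("top",(.005,.0,.006),(267.4,196.2)),("top",(.005,.068,.006),(246.3,191.4)),("top",(.005,-.068,.006),(296.1,192.9)),("top",(0,0,0),(266.9,204.9)),
("scene",(0,0,0),(292.9,225.3))]
obs=[o for o in obs]
def res(p): return np.concatenate([proj(n,w(p,X))-uv for n,X,uv in obs])
r=least_squares(res,[.6,0,0],loss="soft_l1"); p=r.x
print(p,np.degrees(p[2])); 
for o,e in zip(obs,res(p).reshape(-1,2)): print(o[0],o[1],e.round(2))
for n in ("top","scene"):
    o=[x for x in obs if x[0]==n]
    f=lambda p:np.concatenate([proj(n,w(p,X))-uv for n,X,uv in o]); q=least_squares(f,[.6,0,0],loss="soft_l1").x; print(n,q)
np.save("p.npy",p)
# dish: rim z=6+13
c,s=np.cos(p[2]),np.sin(p[2])
def loc(X): d=X[:2]-p[:2]; return (np.array([c*d[0]+s*d[1],-s*d[0]+c*d[1]])*1e3).round(1)
print("dish top",loc(ray("top",zt(294,365),.019)),"scene",loc(ray("scene",zs(313,338),.019)))
for m,uv in dict(e=zt(292,257),l=zt(148,243),r=zt(438,258)).items(): print(m,loc(ray("top",uv,.056)))
for uv in (zs(428,245),zs(430,340),zs(428,132)): print("sc",loc(ray("scene",uv,.056)))
for n in ("top","scene"): print(n,"edge pred",proj(n,w(p,(-.003,0,.054))), proj(n,w(p,(.06-.063*np.cos(.2),0,.054+.063*np.sin(.2)))))
E
```

```text
[ 0.55668154  0.14513416 -0.02364795] -1.3549276618260544
top (0.105, 0.107, 0.012) [-0.53 -1.92]
top (-0.13, 0.107, 0.012) [-0.14 -0.7 ]
top (-0.13, -0.107, 0.012) [ 0.72 -0.36]
top (0.105, -0.107, 0.012) [ 0.73 -1.76]
scene (-0.13, 0.107, 0.012) [-0.36 -0.14]
scene (-0.13, -0.107, 0.012) [-0.72 -1.08]
scene (0.105, -0.107, 0.012) [ 2.07 -2.01]
scene (0.105, 0.107, 0.012) [ 1.74 -1.44]
top (0.06, 0.1, 0.054) [ 1.37 -0.39]
top (0.06, -0.1, 0.054) [-0.5  -0.16]
top (0.005, 0.0, 0.006) [1.98 7.04]
top (0.005, 0.068, 0.006) [-2.35 10.62]
top (0.005, -0.068, 0.006) [-1.32 11.56]
top (0, 0, 0) [2.4  0.62]
scene (0, 0, 0) [-0.71  1.09]
top [ 0.55687084  0.14581961 -0.02311802]
scene [ 0.5562454   0.14202634 -0.03111073]
dish top [-48.4  -1.8] scene [-48.1  -5.3]
e [-2.8  1.2]
l [ 0.7 69.5]
r [  0.2 -67.9]
sc [-4.4  5.7]
sc [ -4.2 -55.2]
sc [-3.8 88.4]
top edge pred [269.12057297 202.46328238] [269.11542079 200.95767693]
scene edge pred [291.54022442 207.55366499] [292.24551469 203.00863578]
```

```bash
cat > fit.py <<'E'
from h import *
snap("top");snap("scene")
zt=lambda u,v:((u+.5)/5.4-.5+215,(v+.5)/5.4-.5+155)
zs=lambda u,v:((u+.5)/6-.5+220,(v+.5)/6-.5+165)
for h,h2 in ((.012,.012),(.012,.006),(.006,.006)):
    obs=[("top",(.105,.107,h2),zt(95,65)),("top",(-.13,.107,h),zt(60,528)),("top",(-.13,-.107,h),zt(500,547)),("top",(.105,-.107,h2),zt(515,85)),
("scene",(-.13,.107,h),zs(133,193)),("scene",(-.13,-.107,h),zs(76,528)),("scene",(.105,-.107,h2),zs(725,545)),("scene",(.105,.107,h2),zs(668,210)),
("top",(.06,0,.054),zt((85+512)/2,(122+141)/2)),("top",(.06,.068,.054),zt(155,124)),("top",(.06,-.068,.054),zt(440,138)),
("top",(.031,.0,.006),(267.4,196.2)),("top",(.031,.068,.006),(246.3,191.4)),("top",(.031,-.068,.006),(296.1,192.9)),("top",(0,0,0),(266.9,204.9)),
("scene",(0,0,0),(292.9,225.3)),("scene",(.031,.0,.006),(306.5,223.4)),("scene",(.031,-.068,.006),(304.5,241.1)),("scene",(.031,.068,.006),(303.3,206.6))]
    f=lambda p:np.concatenate([proj(n,w(p,X))-uv for n,X,uv in obs])
    r=least_squares(f,[.6,0,0],loss="soft_l1"); p=r.x; print(h,h2,p,r.cost); e=f(p).reshape(-1,2).round(1)
    print(e.tolist())
    c,s=np.cos(p[2]),np.sin(p[2])
    def loc(X): d=X[:2]-p[:2]; return (np.array([c*d[0]+s*d[1],-s*d[0]+c*d[1]])*1e3).round(1)
    print("dish top",loc(ray("top",zt(294,365),.019)),"scene",loc(ray("scene",zs(313,338),.019)))
    for t in (0,.1,.2):
        for n in("top","scene"): print(t,n,[proj(n,w(p,(.06-.063*np.cos(t),y,.054+.063*np.sin(t)))).round(1).tolist() for y in (.068,0,-.068)])
print(zt(292,257),zt(148,243),zt(438,258),zs(428,132),zs(428,245),zs(430,340))
E
python3 fit.py
```

```text
0.012 0.012 [ 0.55568332  0.14630284 -0.02296551] 21.38927244174073
[[-1.0, -1.5], [-0.6, -0.3], [0.3, -0.0], [0.3, -1.4], [-0.7, -0.4], [-1.1, -1.4], [1.6, -2.4], [1.3, -1.7], [-0.0, 0.1], [0.3, 0.2], [0.0, 0.1], [2.0, -2.1], [-2.2, 1.5], [-1.4, 2.4], [2.0, 1.0], [-1.2, 0.8], [-1.5, 0.9], [1.7, 1.7], [0.6, 1.3]]
dish top [-47.3  -3. ] scene [-47.1  -6.4]
0 top [[242.1, 201.6], [268.7, 202.8], [295.2, 204.1]]
0 scene [[290.8, 191.4], [291.1, 207.3], [291.4, 225.3]]
0.1 top [[241.9, 200.9], [268.6, 202.2], [295.3, 203.5]]
0.1 scene [[291.0, 189.2], [291.3, 205.0], [291.6, 222.9]]
0.2 top [[241.8, 200.1], [268.6, 201.3], [295.5, 202.6]]
0.2 scene [[291.5, 187.0], [291.8, 202.7], [292.1, 220.6]]
0.012 0.006 [ 0.55583012  0.14659552 -0.02097131] 17.232373891219925
[[-1.0, -0.9], [-0.6, -0.3], [0.3, -0.1], [-0.1, -1.0], [-0.8, -0.4], [-0.9, -1.4], [1.4, -0.4], [1.0, 0.1], [-0.2, 0.0], [0.1, 0.2], [-0.1, 0.0], [1.9, -2.1], [-2.3, 1.5], [-1.5, 2.3], [1.8, 0.9], [-1.1, 0.7], [-1.5, 0.8], [1.8, 1.6], [0.6, 1.2]]
dish top [-47.5  -3.2] scene [-47.2  -6.6]
0 top [[242.0, 201.6], [268.5, 202.8],
[... 510 characters left out ...]
3, 0.2], [1.7, -2.1], [-2.5, 1.4], [-1.7, 2.4], [1.6, 0.9], [-1.1, 0.5], [-1.5, 0.7], [1.6, 1.5], [0.8, 1.1]]
dish top [-47.5  -4.1] scene [-47.2  -7.5]
0 top [[241.7, 201.4], [268.3, 202.8], [294.8, 204.1]]
0 scene [[291.0, 191.2], [291.2, 207.0], [291.3, 225.0]]
0.1 top [[241.6, 200.8], [268.3, 202.1], [295.0, 203.5]]
0.1 scene [[291.2, 189.0], [291.4, 204.7], [291.6, 222.6]]
0.2 top [[241.4, 199.9], [268.3, 201.3], [295.1, 202.6]]
0.2 scene [[291.6, 186.8], [291.9, 202.5], [292.1, 220.3]]
(268.6666666666667, 202.1851851851852) (242.0, 199.59259259259258) (295.7037037037037, 202.37037037037038) (290.9166666666667, 186.58333333333334) (290.9166666666667, 205.41666666666666) (291.25, 221.25)
```

```bash
cat >> h.py <<'E'
P=np.array([.5558,.1465,-.0225])
def Rt(tilt):
    a=np.radians(tilt); c,s=np.cos(P[2]),np.sin(P[2]); Z=np.array([[c,-s,0],[s,c,0],[0,0,1]])
    return Z@np.array([[np.cos(a),0,np.sin(a)],[0,-1,0],[np.sin(a),0,-np.cos(a)]])
def tcp(tip,tilt): # tip in tray mm
    R=Rt(tilt); return w(P,np.array(tip)/1e3)-.173*R[:,2]
from scipy.spatial.transform import Rotation as Ro
def need(tgt,R=None):
    s=env.sense(); Rm=np.array(s["orientation"]); d=Rm.T@(np.array(tgt)-s["tcp_pos"])/.5
    print("t",round(s["time_s"],2),"pos",np.round(s["tcp_pos"],4),"F",np.round(s["contact_force"],1),"op",round(s["opening"],3)," shift units",d.round(3))
    if R is not None: print("turn units",(np.degrees(Ro.from_matrix(Rm.T@R).as_rotvec())/45).round(3))
def tipnow():
    s=env.sense(); X=np.array(s["tcp_pos"])+.173*np.array(s["orientation"])[:,2]; c,q=np.cos(P[2]),np.sin(P[2]); d=X[:2]-P[:2]
    print("tip tray mm",np.round([1e3*(c*d[0]+q*d[1]),1e3*(-q*d[0]+c*d[1]),1e3*X[2]],1))
E
python3 - <<'E'
from h import *
snap("top");snap("scene")
# box top corners triangulate
for a,b in (((395,163),(265,245)),((490,193),(362,268)),((445,272),(325,397)),((372,225),(180,350))):
    def f(X): return np.concatenate([proj("top",X)-a,proj("scene",X)-b])
    best=least_squares(f,[.5,-.2,.2]); print(best.x.round(3),best.cost)
for uv in ((395,163),(490,193),(445,272),(360,240)): print([ray("top",uv,z).round(3).tolist() for z in (0,.2,.3)])
print(tcp((-60,0,100),45)); need(tcp((-60,0,100),0)+[0,0,.1],Rt(0))
E
```

```text
[ 0.536 -0.144  0.196] 992.0623203335363
[ 0.589 -0.307  0.292] 404.96191593768987
[ 0.543 -0.296  0.031] 2304.6217993448263
[ 0.4   -0.163 -0.026] 1357.5514654162407
[[0.685, -0.198, 0.0], [0.621, -0.139, 0.2], [0.59, -0.11, 0.3]]
[[0.607, -0.455, 0.0], [0.557, -0.351, 0.2], [0.532, -0.299, 0.3]]
[[0.39, -0.32, 0.0], [0.379, -0.24, 0.2], [0.374, -0.199, 0.3]]
[[0.469, -0.098, 0.0], [0.444, -0.057, 0.2], [0.432, -0.036, 0.3]]
[0.37351668 0.15060207 0.22232947]
t 1.0 pos [ 0.2519 -0.572   0.4047] F [1.  0.  0.2] op 0.085  shift units [ 1.027 -1.121  0.063]
turn units [-0.    -0.     0.557]
```

```bash
python3 -m crank '[[0,0,-0.11,0,0,0],[0,0,-0.11,0,0,0],[0,0,-0.11,0,0,0],[0,0,-0.11,0,0,0],[0.08,-0.087,0,0,0,0],[0.08,-0.087,0,0,0,0],[0.08,-0.087,0,0,0,0],[0.08,-0.087,0,0,0,0],[0.08,-0.087,0,0,0,0],[0.08,-0.087,0,0,0,0],[0.08,-0.087,0,0,0,0],[0.08,-0.087,0,0,0,0]]' 1 40
python3 -m crank '[[0.08,-0.087,0,0,0,0],[0.08,-0.087,0,0,0,0],[0.08,-0.087,0,0,0,0],[0.08,-0.087,0,0,0,0],[0.067,-0.077,0,0,0,0],[0,0,0,0,0,0.19],[0,0,0,0,0,0.19],[0,0,0,0,0,0.177],[0,0,0,0,0,0]]' 1
python3 - <<'E'
from h import *
need(tcp((-60,0,100),45),Rt(45)); need(tcp((-60,0,100),45)+[0,0,.15],Rt(0))
E
```

```text
time_s: 2.5
tcp_pos: [0.4045, -0.1227, 0.625]
orientation: [[0.915, 0.403, 0.001], [0.403, -0.915, -0.0], [0.001, 0.001, -1.0]]
contact_force: [0.2, -0.8, -1.1]
opening: -0.0
time_s: 3.62
tcp_pos: [0.4959, 0.148, 0.6247]
orientation: [[1.0, -0.022, 0.0], [-0.022, -1.0, 0.0], [0.0, -0.0, -1.0]]
contact_force: [0.6, -0.6, 0.1]
opening: 0.0001
t 3.62 pos [0.4959 0.148  0.6247] F [ 0.6 -0.6  0.1] op 0.0  shift units [-0.245  0.     0.805]
turn units [-0.     1.     0.001]
t 3.62 pos [0.4959 0.148  0.6247] F [ 0.6 -0.6  0.1] op 0.0  shift units [-0.245  0.     0.505]
turn units [-0.    -0.     0.001]
```

```bash
python3 -m crank '[[-0.049,0,0.1,0,0,0],[-0.049,0,0.1,0,0,0],[-0.049,0,0.1,0,0,0],[-0.049,0,0.1,0,0,0],[-0.049,0,0.1,0,0,0],[0,0,0,0,0.2,0],[0,0,0,0,0.2,0],[0,0,0,0,0.2,0],[0,0,0,0,0.2,0],[0,0,0,0,0.2,0],[0,0,0,0,0,0]]' 1
python3 - <<'E'
from h import *
import cv2
need(tcp((-60,0,100),45),Rt(45)); tipnow(); print(env.sense()["qpos"])
d=snap("top"); cv2.imwrite("pics/top1.png",cv2.resize(d["frame"][100:300,190:340,::-1],None,fx=4,fy=3,interpolation=2) if 0 else cv2.resize(d["frame"][120:270,190:390,::-1],None,fx=4,fy=4,interpolation=2))
d=snap("scene"); cv2.imwrite("pics/scene1.png",cv2.resize(d["frame"][120:270,190:390,::-1],None,fx=4,fy=4,interpolation=2))
E
```

```text
time_s: 5.0
tcp_pos: [0.375, 0.147, 0.3785]
orientation: [[0.754, -0.026, 0.656], [-0.012, -1.0, -0.026], [0.656, 0.011, -0.754]]
contact_force: [-0.5, -1.0, -0.3]
opening: -0.0
t 5.0 pos [0.375  0.147  0.3785] F [-0.5 -1.  -0.3] op -0.0  shift units [-0.207 -0.011  0.233]
turn units [0.014 0.088 0.006]
tip tray mm [-67.2  -5.5 248. ]
[ 29.54010684  -4.60164632 133.20153266 -55.09465569  24.93405074
 166.4887642 ]
```

View pics/top1.png

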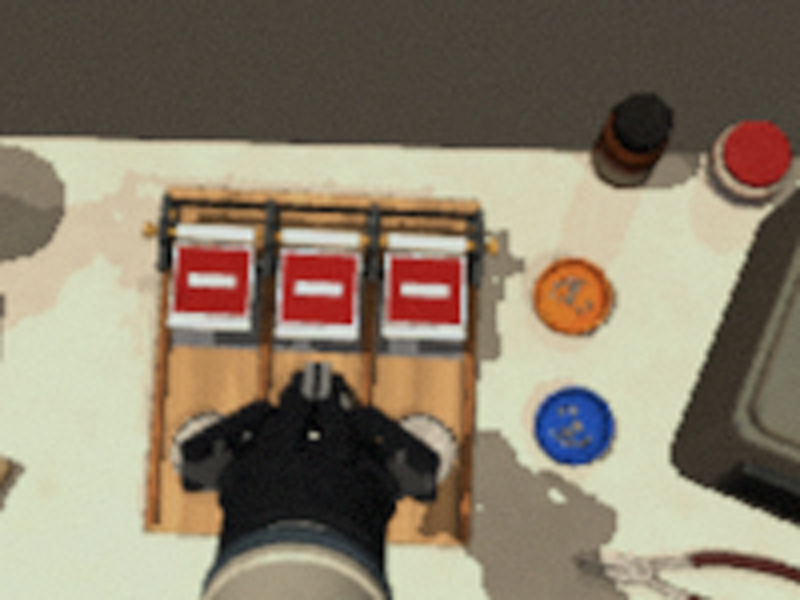

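View pics/scene1.png

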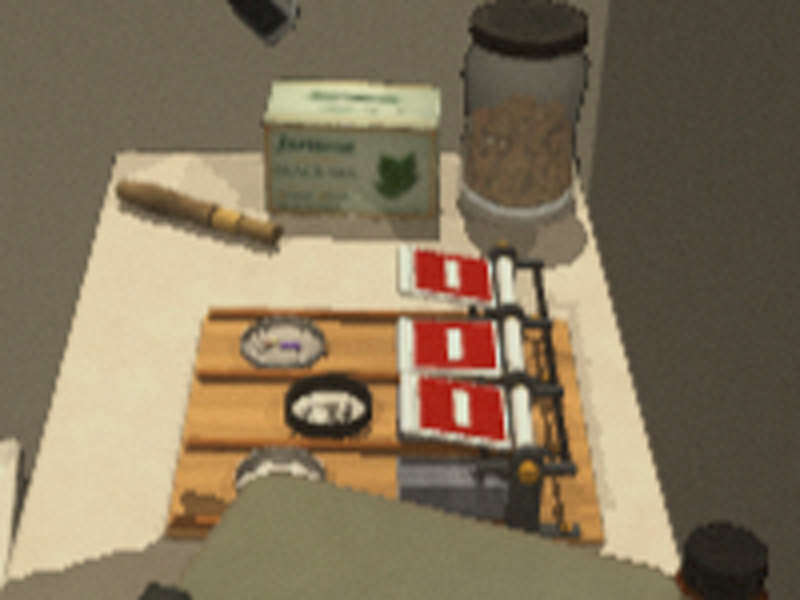

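The fingers hang over the middle lane at picture column 315, row 380, well above the dish. The tilt was cut short because joint 6 is at 166° and the wrist is near-singular. I'll go back to vertical, turn the wrist half round, and log joint data to model the arm.

```bash
cat >> h.py <<'E'
import json,os
def log():
    s=env.sense(); L=json.load(open("log.json")) if os.path.exists("log.json") else []
    L.append([list(map(float,s["qpos"])),list(map(float,s["tcp_pos"])),np.array(s["orientation"]).tolist()]); json.dump(L,open("log.json","w"))
E
python3 -c "
from h import *
log(); need([0.4236,.148,.37],Rt(0))"
python3 -m crank '[[0,0,0,0,-0.2,0],[0,0,0,0,-0.2,0],[0,0,0,0,-0.2,0]]'
python3 -c "
from h import *
log(); need([0.45,.148,.37],Rt(0))"
```

```text
t 5.1 pos [0.3753 0.1471 0.3785] F [ 0.9  0.8 -0.4] op -0.0  shift units [ 0.062 -0.005  0.076]
turn units [ 0.014 -0.909 -0.003]
time_s: 5.48
tcp_pos: [0.3759, 0.1461, 0.3786]
orientation: [[0.956, -0.034, 0.29], [-0.029, -0.999, -0.021], [0.291, 0.012, -0.957]]
contact_force: [0.6, -0.9, -0.9]
opening: -0.0003
t 5.47 pos [0.3759 0.1461 0.3786] F [ 0.6 -0.9 -0.9] op -0.0  shift units [ 0.137 -0.009  0.059]
turn units [ 0.017 -0.376 -0.012]
```

```bash
python3 -m crank '[[0.07,0,0.03,0,-0.19,0],[0.05,0,0.02,0.017,-0.186,0],[0,0,0,0,0,-0.222],[0,0,0,0,0,-0.222],[0,0,0,0,0,-0.222],[0,0,0,0,0,-0.222],[0,0,0,0,0,-0.222],[0,0,0,0,0,-0.222],[0,0,0,0,0,-0.222],[0,0,0,0,0,-0.222],[0,0,0,0,0,-0.222],[0,0,0,0,0,-0.222]]'
python3 -c "
from h import *
log()"
python3 -m crank '[[0,0,0,0,0,-0.222],[0,0,0,0,0,-0.222],[0,0,0,0,0,-0.222],[0,0,0,0,0,-0.222],[0,0,0,0,0,-0.222],[0,0,0,0,0,-0.222],[0,0,0,0,0,-0.222],[0,0,0,0,0,-0.222]]'
python3 -c "
from h import *
log(); need([0.45,.148,.37],Rt(0)@np.diag([-1,-1,1.])); print(env.sense()['qpos'])
L=json.load(open('log.json'))
L.append([[-66.371, 20.225, 93.587, 0, 66.188, -0.138],[0.2517,-0.5717,.4043],[[0.9151667415196603, 0.4030750556881262, -0.0005785311584754269], [0.4030754707725638, -0.9151658300498963, 0.0012916541953449086], [0,0,-1]]]); json.dump(L,open('log.json','w'))
"
```

```text
time_s: 6.98
tcp_pos: [0.4404, 0.1434, 0.3685]
orientation: [[-0.144, 0.99, 0.005], [0.99, 0.144, 0.002], [0.001, 0.006, -1.0]]
contact_force: [0.1, 1.1, -0.0]
opening: -0.0
time_s: 7.98
tcp_pos: [0.4404, 0.1435, 0.3685]
orientation: [[-0.999, 0.031, 0.005], [0.031, 1.0, 0.002], [-0.005, 0.002, -1.0]]
contact_force: [0.1, -0.1, -1.6]
opening: 0.0
t 7.97 pos [0.4404 0.1435 0.3685] F [ 0.1 -0.1 -1.6] op 0.0  shift units [-0.019  0.01  -0.003]
turn units [ 0.003  0.007 -0.011]
[ 1.78540219e+01  8.07958997e+00  1.14979172e+02  1.15303145e-02
  5.66106885e+01 -7.03653709e+01]
```

```bash
cat > kin.py <<'E'
from h import *
def fk(k,q):
    a1,L2,L3,e,z0,d6=k; q=np.radians(q)
    R1=Ro.from_euler("z",q[0]); A=R1*Ro.from_euler("y",q[1]); B=A*Ro.from_euler("y",q[2])
    W=R1.apply([a1,0,z0])+A.apply([0,0,L2])+B.apply([e,0,L3])
    E=B*Ro.from_euler("z",q[3])*Ro.from_euler("y",q[4])*Ro.from_euler("z",q[5])
    return W+E.apply([0,0,d6]),E
def fit():
    L=json.load(open("log.json"))
    f=lambda k:np.concatenate([(fk(k,q)[0]-p)*1e3 for q,p,R in L]+[(np.array(k)-[0,.45,.45,0,.4,.1])*.5])
    r=least_squares(f,[0,.45,.45,0,.4,.1]); return r.x,f(r.x),L
def ik(k,off,p,R,q0):
    lo=np.array([-150.9,-52.94,3.33,-74.26,0,-172.89]);hi=np.array([150.9,120.26,152.33,254.26,154.13,172.89])
    def f(q):
        P,E=fk(k,q); return np.concatenate([(P-p)*1e3,(off.inv()*E.inv()*Ro.from_matrix(R)).as_rotvec()*100])
    r=least_squares(f,np.clip(q0,lo+1e-6,hi-1e-6),bounds=(lo,hi)); return r.x,r.cost
if __name__=="__main__":
    k,res,L=fit(); print(k.round(4),res.round(1))
    for q,p,R in L: print((fk(k,q)[1].inv()*Ro.from_matrix(R)).as_euler("zyx",degrees=True).round(2))
E
python3 kin.py
```

```text
[0.0071 0.5624 0.4899 0.0629 0.2976 0.1658] [-0.3 -0.5 -0.2  0.7 -0.8 -0.   0.7 -1.4  0.2  0.7 -1.4  0.2 -1.4 -0.3
 -0.1  0.   0.1  0.   0.  -0.1  0. ]
[90.  0. -0.]
[90.  0.  0.]
[90.  0. -0.]
[90. -0.  0.]
[9.e+01 4.e-02 0.e+00]
```

```bash
cat > plan.py <<'E'
from kin import *
k,_,L=fit(); off=Ro.from_euler("z",90,degrees=True)
q_now=np.array(env.sense()["qpos"])
pts=[(-70,0,150),(-50,0,75),(-6,0,28),(-5,0,50),(14,0,80),(50,0,96),(86,0,83),(102,0,62)]
for tilt in (20,30,45):
  for az in (0,15,25):
    c,s=np.cos(np.radians(az)),np.sin(np.radians(az)); A=np.array([[c,-s,0],[s,c,0],[0,0,1]])
    R=A@Rt(tilt)@np.diag([-1,-1,1.]); q=q_now.copy(); out=[]
    for T in pts:
        p=w(P,np.array(T)/1e3)-.173*R[:,2]; q,c_=ik(k,off,p,R,q); out.append((q.round().astype(int).tolist(),round(c_,1)))
    print(tilt,az,out)
E
python3 plan.py
```

```text
20 0 [([22, 9, 125, -17, 29, -53], np.float64(0.0)), ([21, 19, 126, -25, 18, -45], np.float64(0.0)), ([19, 27, 122, -30, 14, -42], np.float64(0.0)), ([19, 24, 122, -25, 16, -47], np.float64(0.0)), ([18, 22, 119, -18, 21, -54], np.float64(0.0)), ([17, 23, 114, -15, 25, -59], np.float64(0.0)), ([16, 26, 110, -14, 25, -61], np.float64(0.0)), ([15, 29, 109, -14, 23, -61], np.float64(0.0))]
20 15 [([18, 8, 126, -3, 26, -83], np.float64(0.0)), ([17, 18, 127, -4, 15, -83], np.float64(0.0)), ([15, 27, 123, -3, 10, -86], np.float64(0.0)), ([15, 24, 122, -2, 14, -86], np.float64(0.0)), ([15, 22, 120, -1, 19, -88], np.float64(0.0)), ([13, 22, 115, 0, 23, -90], np.float64(0.0)), ([12, 26, 111, 1, 23, -92], np.float64(0.0)), ([12, 29, 109, 2, 21, -93], np.float64(0.0))]
20 25 [([15, 8, 126, 7, 26, -104], np.float64(0.0)), ([14, 18, 127, 12, 15, -111], np.float64(0.0)), ([13, 27, 123, 19, 12, -119], np.float64(0.0)), ([13, 24, 122, 15, 14, -115], np.float64(0.0)), ([12, 22, 119, 12, 20, -112], np.float64(0.0)), ([11, 23, 115, 11, 24, -112], np.float64(0.0)), ([10, 26, 111, 11, 24, -113], np.float6
[... 1691 characters left out ...]
64(683.9)), ([15, 28, 131, -69, 0, -20], np.float64(913.1)), ([15, 25, 131, -69, 0, -20], np.float64(738.2)), ([15, 22, 130, -70, 0, -20], np.float64(479.1)), ([13, 22, 127, -70, 0, -20], np.float64(316.9)), ([12, 26, 123, -68, 0, -23], np.float64(306.2)), ([12, 29, 121, -72, 0, -20], np.float64(362.1))]
45 25 [([15, 7, 139, 24, 0, -121], np.float64(243.8)), ([13, 19, 136, 74, 2, -173], np.float64(710.9)), ([12, 28, 130, 73, 2, -173], np.float64(946.7)), ([12, 25, 131, 73, 3, -173], np.float64(774.6)), ([11, 22, 130, 73, 5, -173], np.float64(520.8)), ([9, 22, 126, 72, 6, -173], np.float64(361.5)), ([8, 26, 122, 71, 7, -173], np.float64(352.6)), ([8, 29, 120, 71, 7, -173], np.float64(409.9))]
```

```bash
cat >> h.py <<'E'
H=np.diag([-1,-1,1.])
def steps(tilt,pts):
    # from the present pose, via tip points (tray mm); print shift units per leg in the tool axes
    s=env.sense(); R=Rt(tilt)@H; p=np.array(s["tcp_pos"]); 
    print("t",round(s["time_s"],2),"F",np.round(s["contact_force"],1),"turn",(np.degrees(Ro.from_matrix(np.array(s["orientation"]).T@R).as_rotvec())/45).round(3)); tipnow()
    Rm=np.array(s["orientation"])
    for T in pts:
        g=w(P,np.array(T)/1e3)-.173*R[:,2]; d=Rm.T@(g-p)/.5; print(T,"->",d.round(3),"n",round(np.linalg.norm(d)/.125,2)); p=g; Rm=R
E
python3 -c "
from h import *
steps(20,[(-31.4,0,180)])"
```

```text
t 7.97 F [ 0.1 -0.1 -1.6] turn [ 0.001 -0.438 -0.011]
tip tray mm [-114.4   -5.3  195.5]
(-31.4, 0, 180) -> [-0.049  0.012  0.052] n 0.58
```

```bash
python3 -m crank '[[-0.049,0.012,0.052,0,0,-0.011],[0,0,0,0,-0.22,0],[0,0,0,0,-0.218,0],[0,0,0,0,0,0]]'
python3 -c "
from h import *
steps(20,[(-31.4,0,85.6),(-10.9,0,29.2)]); print(env.sense()['qpos'].round(1) if hasattr(env.sense()['qpos'],'round') else env.sense()['qpos'])"
```

```text
time_s: 8.48
tcp_pos: [0.4644, 0.1478, 0.3423]
orientation: [[-0.939, 0.029, 0.342], [0.026, 1.0, -0.012], [-0.342, -0.002, -0.94]]
contact_force: [-0.3, 0.2, -0.3]
opening: -0.0002
t 8.47 F [-0.3  0.2 -0.3] turn [-0.006 -0.    -0.007]
tip tray mm [-32.3  -1.5 179.7]
(-31.4, 0, 85.6) -> [0.063 0.002 0.177] n 1.51
(-10.9, 0, 29.2) -> [ 0.   -0.    0.12] n 0.96
[ 20.    8.5 120.2 -13.5  33.4 -58.2]
```

```bash
python3 -m crank '[[0.032,0.001,0.089,-0.006,0,-0.007],[0.032,0.001,0.089,0,0,0],[0,0,0.04,0,0,0],[0,0,0,0,0,0]]'
cat > look.py <<'E'
import sys,cv2
from h import *
for n in ("top","scene"):
    d=snap(n); 
    # project expected tip corners
    s=env.sense(); R=np.array(s["orientation"]); t=np.array(s["tcp_pos"])
    a=dict(top=(140,250,210,350),scene=(150,280,220,360))[n]; f=5 if n=="top" else 5
    im=cv2.resize(d["frame"][a[0]:a[1],a[2]:a[3],::-1],None,fx=f,fy=f,interpolation=2)
    cv2.imwrite(f"pics/{n}_{sys.argv[1]}.png",im)
    print(n,"tip px in crop",((proj(n,t+.173*R[:,2])-[a[2],a[0]])*f).round(0))
E
python3 look.py a; python3 -c "
from h import *
steps(20,[(-10.9,0,29.2)]); print(env.sense()['qpos'])"
```

```text
time_s: 8.98
tcp_pos: [0.473, 0.1478, 0.2278]
orientation: [[-0.94, 0.026, 0.339], [0.023, 1.0, -0.012], [-0.339, -0.003, -0.941]]
contact_force: [0.5, -0.7, 0.6]
opening: 0.0003
top tip px in crop [293. 349.]
scene tip px in crop [312. 263.]
t 9.07 F [0.7 0.7 0.5] turn [-0.003  0.001 -0.003]
tip tray mm [-23.3  -0.8  67.1]
(-10.9, 0, 29.2) -> [0.002 0.001 0.08 ] n 0.64
[ 19.64197357  20.82297154 123.68033586 -23.6500373   18.1483224
 -47.51676994]
```

View pics/top_a.png

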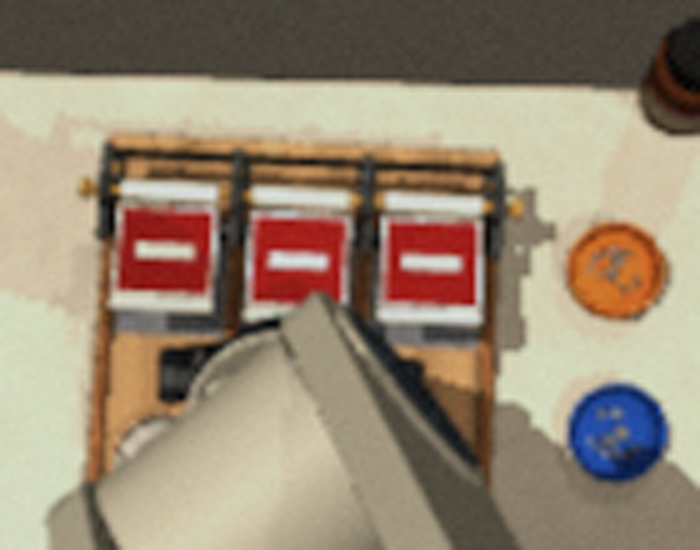

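View pics/scene_a.png

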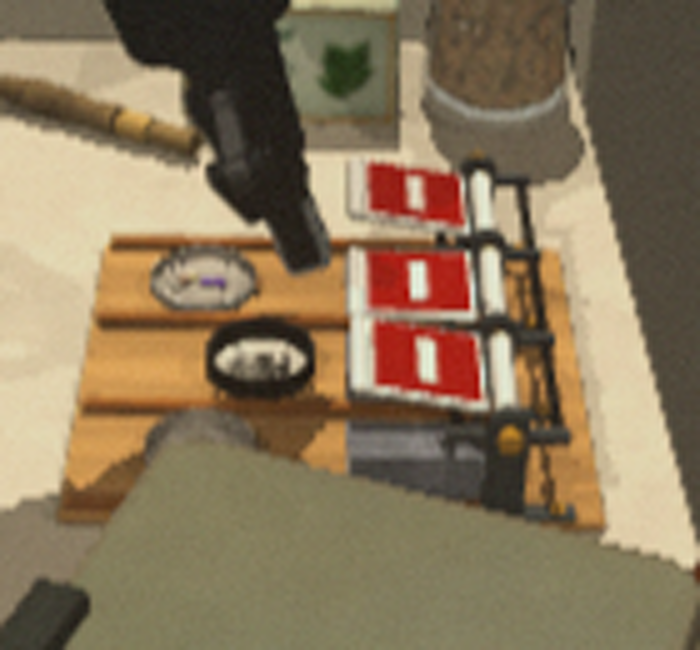

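The fingertip shows at scene-crop (312,265), where it was projected. The middle flag's free edge is at (357,280) and the black dish at (260,358), with a gap between the tip and the flag edge. Next I insert along the tool axis.

```bash
python3 -m crank '[[0,0,0.03,0,0,0],[0,0,0.03,0,0,0],[0.002,0.001,0.02,0,0,0],[0,0,0,0,0,0]]'
python3 look.py b; python3 -c "
from h import *
steps(20,[(-10.9,0,29.2)]); print(env.sense()['qpos'])"
```

```text
time_s: 9.57
tcp_pos: [0.4856, 0.1482, 0.1908]
orientation: [[-0.939, 0.025, 0.344], [0.023, 1.0, -0.01], [-0.344, -0.002, -0.939]]
contact_force: [-0.5, 0.3, -0.4]
opening: 0.0002
top tip px in crop [293. 338.]
scene tip px in crop [338. 330.]
t 9.68 F [ 1.  -0.7 -0. ] turn [-0.002  0.003 -0.002]
tip tray mm [-10.6  -0.1  29. ]
(-10.9, 0, 29.2) -> [-0.001 -0.    -0.   ] n 0.01
[ 19.13900371  26.01009516 123.09167286 -30.68597721  13.82525479
 -40.68695014]
```

View pics/scene_b.png

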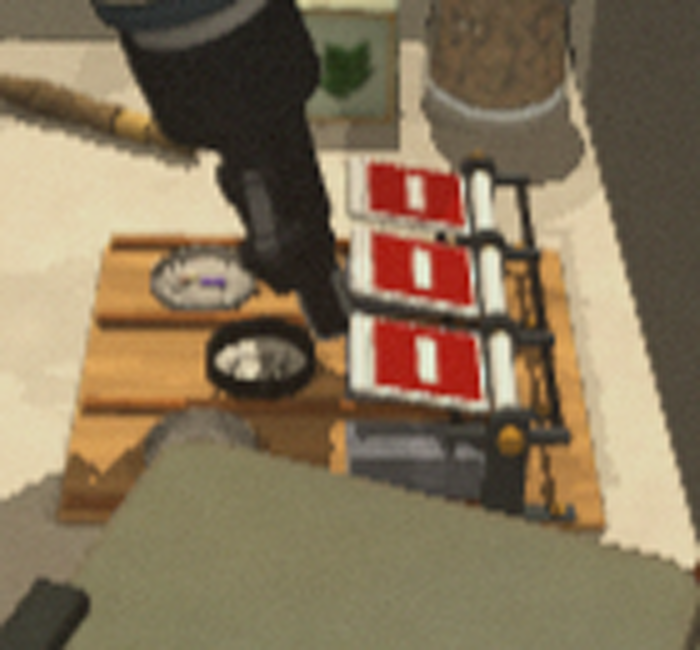

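The tip is under the edge at crop (340,320). The middle flag has already ridden up a little, with its edge now at row 262 against 280 before. The dish is unmoved. I'll raise the tip so the edge sits nearer the fingertip.

```bash
python3 -c "
from h import *
steps(20,[(-9,0,47),(-5,0,58),(0,0,66),(7,0,74)])"
```

```text
t 9.68 F [ 1.  -0.7 -0. ] turn [-0.002  0.003 -0.002]
tip tray mm [-10.6  -0.1  29. ]
(-9, 0, 47) -> [-0.016 -0.    -0.033] n 0.29
(-5, 0, 58) -> [-0.015 -0.    -0.018] n 0.19
(0, 0, 66) -> [-0.015  0.    -0.012] n 0.15
(7, 0, 74) -> [-0.019 -0.    -0.01 ] n 0.17
```

```bash
python3 -m crank '[[-0.008,0,-0.016,0,0,0],[-0.008,0,-0.017,0,0,0],[-0.015,0,-0.018,0,0,0],[-0.015,0,-0.012,0,0,0],[-0.019,0,-0.01,0,0,0],[0,0,0,0,0,0]]'
python3 look.py c; python3 -c "
from h import *
steps(20,[(8.7,0,74.7)])"
```

```text
time_s: 10.42
tcp_pos: [0.5044, 0.148, 0.2376]
orientation: [[-0.938, 0.025, 0.346], [0.023, 1.0, -0.009], [-0.347, -0.0, -0.938]]
contact_force: [-0.3, -0.4, 0.0]
opening: 0.0
top tip px in crop [294. 284.]
scene tip px in crop [380. 250.]
t 10.53 F [-0.1 -0.2 -0.6] turn [-0.002  0.004 -0.002]
tip tray mm [ 7.3 -0.2 74.3]
(8.7, 0, 74.7) -> [-0.004 -0.     0.   ] n 0.03
```

View pics/scene_c.png

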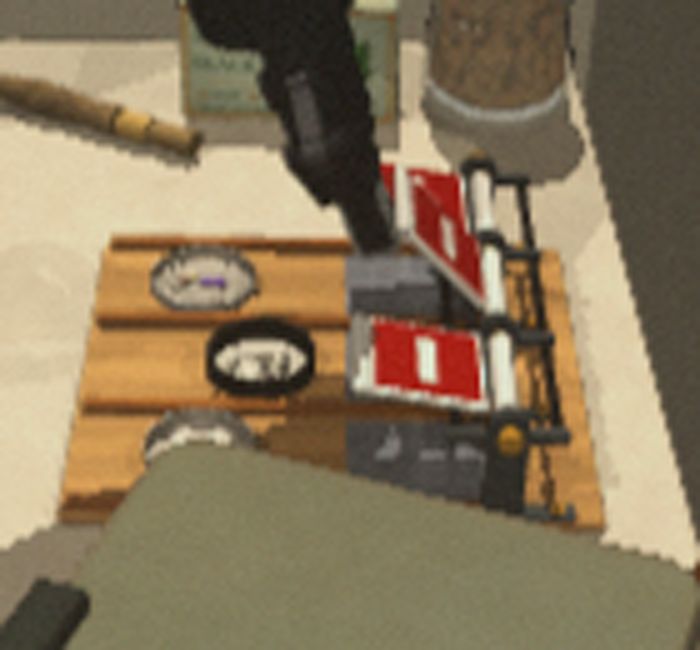

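The middle flag (the one now standing at about 45–50°, edge near crop (405,200)) rests on the fingertip. The other flags are still level. I'll carry it on over the top.

```bash
python3 -c "
from h import *
steps(20,[(18,0,83),(33.4,0,90),(47.7,0,94.2),(63.2,0,93.2),(80,0,84),(91,0,68)])"
```

```text
t 10.53 F [-0.1 -0.2 -0.6] turn [-0.002  0.004 -0.002]
tip tray mm [ 7.3 -0.2 74.3]
(18, 0, 83) -> [-0.027 -0.    -0.009] n 0.23
(33.4, 0, 90) -> [-0.034  0.    -0.003] n 0.27
(47.7, 0, 94.2) -> [-0.03  -0.     0.002] n 0.24
(63.2, 0, 93.2) -> [-0.028  0.     0.012] n 0.25
(80, 0, 84) -> [-0.025 -0.     0.029] n 0.31
(91, 0, 68) -> [-0.01   0.     0.038] n 0.31
```

```bash
python3 -m crank '[[-0.027,0,-0.009,0,0,0],[-0.017,0,-0.002,0,0,0],[-0.017,0,-0.001,0,0,0],[-0.015,0,0.001,0,0,0],[-0.015,0,0.001,0,0,0],[-0.014,0,0.006,0,0,0],[-0.014,0,0.006,0,0,0],[0,0,0,0,0,0]]'
python3 look.py d; python3 -c "
from h import *
steps(20,[(80,0,84),(91,0,68),(100,0,61)])"
```

```text
time_s: 11.52
tcp_pos: [0.5601, 0.1465, 0.2562]
orientation: [[-0.938, 0.025, 0.345], [0.023, 1.0, -0.009], [-0.345, -0.001, -0.939]]
contact_force: [-0.2, -1.1, 0.6]
opening: 0.0001
top tip px in crop [299. 167.]
scene tip px in crop [507. 215.]
t 11.62 F [-0.1  1.  -0.1] turn [-0.002  0.003 -0.002]
tip tray mm [63.2 -0.3 93.7]
(80, 0, 84) -> [-0.026  0.     0.03 ] n 0.31
(91, 0, 68) -> [-0.01   0.     0.038] n 0.31
(100, 0, 61) -> [-0.012 -0.     0.019] n 0.18
```

View pics/scene_d.png

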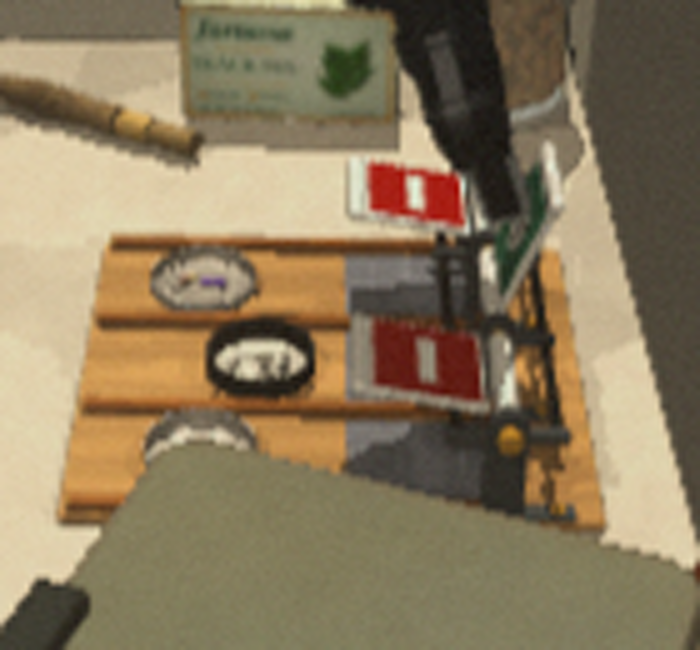

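The middle flag is past upright at about 115°, with the green face toward the finger (crop (525,215)). I'll press it on over, finishing in small steps while watching the force.

```bash
python3 -m crank '[[-0.013,0,0.015,0,0,0],[-0.013,0,0.015,0,0,0],[-0.005,0,0.019,0,0,0],[-0.005,0,0.019,0,0,0],[-0.006,0,0.008,0,0,0],[0,0,0,0,0,0]]'
python3 look.py e; python3 -c "
from h import *
steps(20,[(100,0,61),(102,0,59)])"
```

```text
time_s: 12.38
tcp_pos: [0.5925, 0.1456, 0.2274]
orientation: [[-0.939, 0.025, 0.344], [0.023, 1.0, -0.01], [-0.344, -0.001, -0.939]]
contact_force: [-0.5, 0.5, 0.0]
opening: 0.0
top tip px in crop [303. 122.]
scene tip px in crop [575. 269.]
t 12.47 F [ 0.1  0.7 -0.3] turn [-0.002  0.003 -0.002]
tip tray mm [96.1 -0.4 65.4]
(100, 0, 61) -> [-0.005  0.     0.011] n 0.1
(102, 0, 59) -> [-0.002 -0.     0.005] n 0.05
```

View pics/scene_e.png

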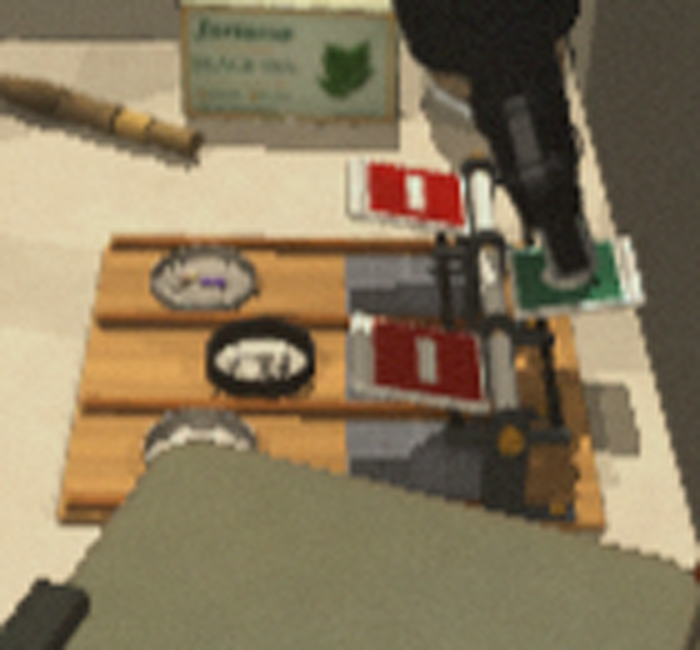

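```bash
python3 -m crank '[[0.0005,0,0.0038,0,0,0],[0.0005,0,0.0038,0,0,0],[0.0005,0,0.003,0,0,0],[0,0,0,0,0,0]]'
python3 -m crank '[[0.0012,0,0.003,0,0,0],[0,0,0,0,0,0]]'; python3 -c "
from h import *
tipnow()"
```

```text
time_s: 12.98
tcp_pos: [0.5934, 0.1456, 0.2224]
orientation: [[-0.939, 0.024, 0.344], [0.023, 1.0, -0.01], [-0.344, -0.001, -0.939]]
contact_force: [-0.8, -1.1, 1.1]
opening: -0.0
time_s: 13.22
tcp_pos: [0.5935, 0.1456, 0.2213]
orientation: [[-0.938, 0.024, 0.345], [0.023, 1.0, -0.01], [-0.345, -0.001, -0.939]]
contact_force: [-3.0, -0.7, 4.8]
opening: 0.0003
tip tray mm [97.4 -0.3 58.9]
```

```bash
python3 -m crank '[[0.0012,0,0.003,0,0,0],[0,0,0,0,0,0]]'; python3 -c "
from h import *
tipnow()"
python3 -m crank '[[-0.02,0,-0.055,0,0,0],[-0.02,0,-0.055,0,0,0],[0,0,-0.1,0,0,0],[0,0,-0.1,0,0,0],[0,0,-0.1,0,0,0],[0,0,0,0,0,0]]'
python3 look.py f; python3 -c "
from h import *
tipnow();steps(0,[(-90,0,150)]); print(env.sense()['qpos'])"
```

```text
time_s: 13.48
tcp_pos: [0.5935, 0.1457, 0.2207]
orientation: [[-0.938, 0.025, 0.346], [0.023, 1.0, -0.009], [-0.346, -0.001, -0.938]]
contact_force: [-8.2, -1.4, 16.5]
opening: -0.0003
tip tray mm [97.5 -0.3 58.4]
time_s: 14.22
tcp_pos: [0.5417, 0.1474, 0.4228]
orientation: [[-0.936, 0.024, 0.351], [0.023, 1.0, -0.007], [-0.351, 0.001, -0.936]]
contact_force: [0.4, -0.1, 0.2]
opening: 0.0001
top tip px in crop [294. 101.]
scene tip px in crop [ 491. -133.]
tip tray mm [ 45.2   0.  256.5]
t 14.32 F [-0.8  0.3  0.1] turn [-0.002  0.449 -0.002]
tip tray mm [ 45.2   0.  256.5]
(-90, 0, 150) -> [ 0.208 -0.001  0.128] n 1.95
[ 16.94344563   9.28891547 107.76589595  -9.04989389  44.07561155
 -66.20418865]
```

View pics/scene_f.png

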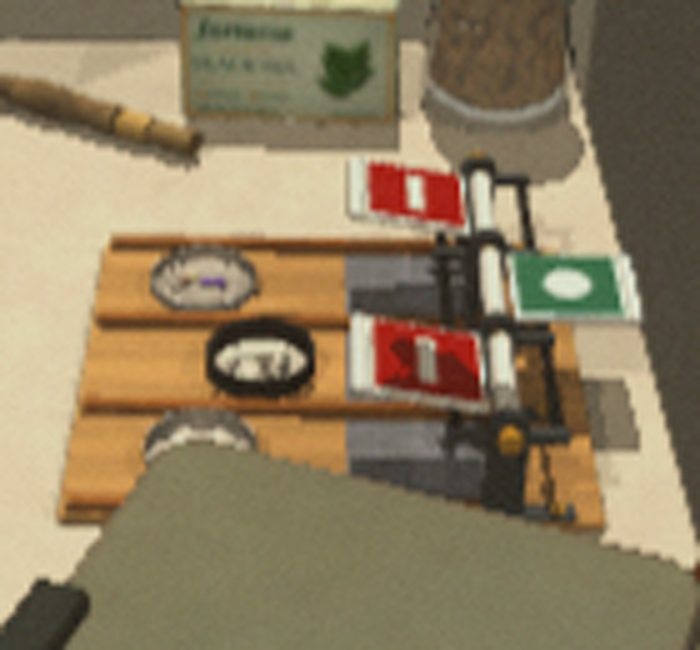

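View pics/top_f.png

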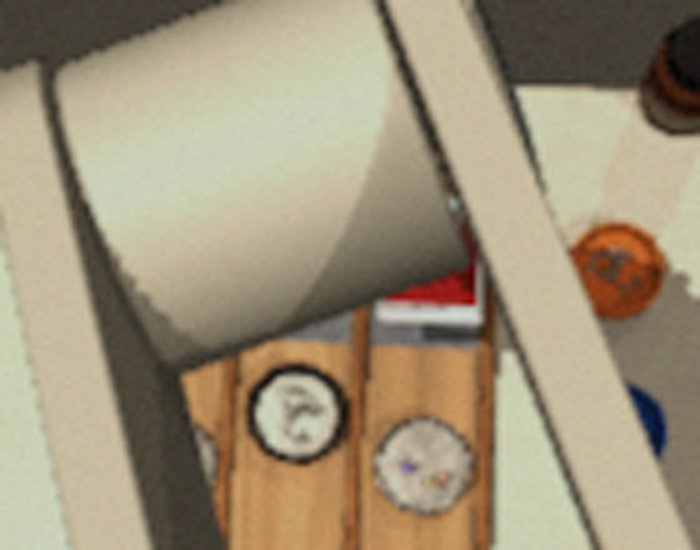

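The middle flag lies flat beyond the spindle with green face and white dot up (crop (568,285)). The left and right flags are red and the dishes unmoved. Next I go vertical behind the black dish.

```bash
python3 -m crank '[[0,0,0,0,0.225,0],[0,0,0,0,0.224,0],[0,0,0,0,0,0]]'
python3 -c "
from h import *
tipnow();steps(0,[(-98,0,150),(-98,0,40),(-98,0,10)])"
```

```text
time_s: 14.7
tcp_pos: [0.5424, 0.1469, 0.4165]
orientation: [[-1.0, 0.026, -0.003], [0.026, 1.0, -0.002], [0.003, -0.002, -1.0]]
contact_force: [0.4, -0.4, -0.1]
opening: -0.0002
tip tray mm [-14.   -0.3 243.5]
t 14.7 F [ 0.4 -0.4 -0.1] turn [-0.003 -0.004 -0.004]
tip tray mm [-14.   -0.3 243.5]
(-98, 0, 150) -> [ 0.169 -0.     0.188] n 2.02
(-98, 0, 40) -> [0.   0.   0.22] n 1.76
(-98, 0, 10) -> [0.   0.   0.06] n 0.48
```

```bash
python3 -m crank '[[0.056,-0.001,0.063,-0.003,-0.004,-0.004],[0.056,-0.001,0.063,0,0,0],[0.057,-0.002,0.062,0,0,0],[0,0,0.075,0,0,0],[0,0,0.075,0,0,0],[0,0,0.07,0,0,0],[0,0,0,0,0,0]]'
python3 look.py g; python3 -c "
from h import *
tipnow();steps(0,[(-98,-2,10),(-80,-2,10)])"
```

```text
time_s: 15.58
tcp_pos: [0.4558, 0.1467, 0.2121]
orientation: [[-1.0, 0.021, -0.0], [0.021, 1.0, -0.001], [0.0, -0.001, -1.0]]
contact_force: [-0.3, 0.6, 0.1]
opening: -0.0002
top tip px in crop [287. 504.]
scene tip px in crop [149. 306.]
tip tray mm [-97.9  -1.4  41.8]
t 15.68 F [ 0.5 -0.3  0.5] turn [0.001 0.004 0.002]
tip tray mm [-97.9  -1.4  41.8]
(-98, -2, 10) -> [-0.001 -0.001  0.064] n 0.51
(-80, -2, 10) -> [-0.036 -0.     0.   ] n 0.29
```

View pics/scene_g.png

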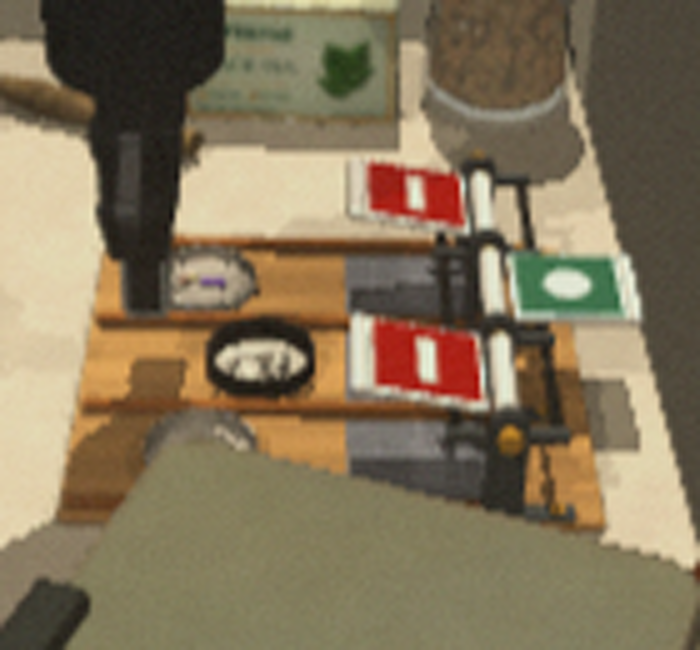

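```bash
python3 -m crank '[[0,-0.001,0.032,0,0.004,0],[0,0,0.032,0,0,0],[0,0,0,0,0,0],[-0.02,0,0,0,0,0],[-0.02,0,0,0,0,0],[-0.02,0,0,0,0,0],[-0.02,0,0,0,0,0],[-0.02,0,0,0,0,0],[-0.02,0,0,0,0,0],[-0.02,0,0,0,0,0],[0,0,0,0,0,0]]'
python3 look.py h; python3 -c "
from h import *
tipnow();steps(0,[(-10,-2,10)])"
```

```text
time_s: 17.05
tcp_pos: [0.5282, 0.1452, 0.1825]
orientation: [[-1.0, 0.022, -0.0], [0.022, 1.0, 0.001], [0.0, 0.001, -1.0]]
contact_force: [0.4, 0.4, 0.4]
opening: -0.0
top tip px in crop [294. 378.]
scene tip px in crop [298. 366.]
tip tray mm [-28.8  -1.8   9.4]
t 17.15 F [-0.2  0.1 -0.2] turn [ 0.001 -0.002  0.001]
tip tray mm [-28.8  -1.8   9.4]
(-10, -2, 10) -> [-0.037 -0.    -0.001] n 0.3
```

View pics/scene_h.png

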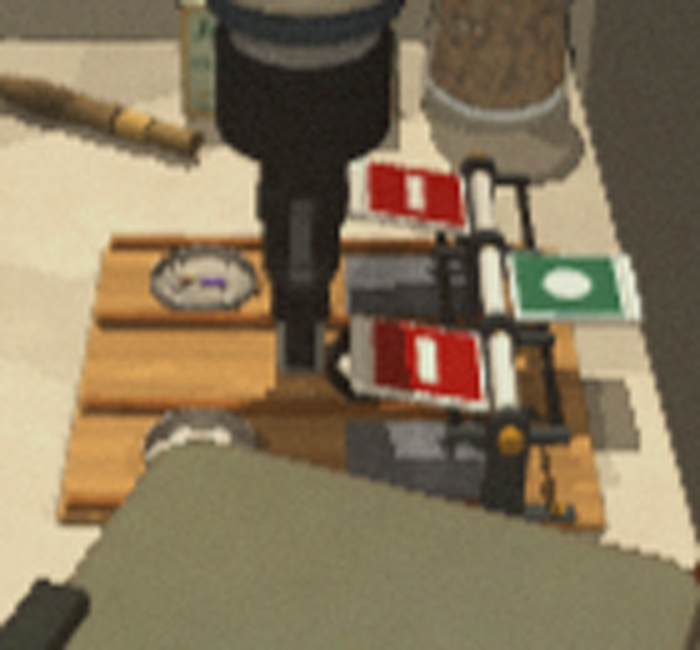

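```bash
python3 -m crank '[[-0.01,0,0,0,0,0],[-0.01,0,0,0,0,0],[-0.01,0,0,0,0,0],[0,0,0,0,0,0]]'
python3 -m crank '[[-0.006,0,0,0,0,0],[0,0,0,0,0,0]]'
python3 -m crank '[[-0.004,0,0,0,0,0],[0,0,0,0,0,0]]'
python3 -c "
from h import *
tipnow()"
```

```text
time_s: 17.65
tcp_pos: [0.5429, 0.1449, 0.1826]
orientation: [[-1.0, 0.021, -0.0], [0.021, 1.0, 0.001], [0.0, 0.001, -1.0]]
contact_force: [0.3, -0.3, 0.1]
opening: -0.0
time_s: 17.9
tcp_pos: [0.5455, 0.1448, 0.1825]
orientation: [[-1.0, 0.021, -0.001], [0.021, 1.0, 0.001], [0.001, 0.001, -1.0]]
contact_force: [-0.4, -0.3, 0.4]
opening: 0.0001
time_s: 18.15
tcp_pos: [0.5475, 0.1448, 0.1825]
orientation: [[-1.0, 0.021, -0.001], [0.021, 1.0, 0.001], [0.001, 0.001, -1.0]]
contact_force: [-0.5, 0.3, 0.0]
opening: 0.0003
tip tray mm [-8.4 -1.7  9.5]
```

```bash
python3 -m crank '[[-0.004,0,0,0,0,0],[0,0,0,0,0,0]]'
python3 -m crank '[[-0.003,0,0,0,0,0],[0,0,0,0,0,0]]'
python3 -c "
from h import *
tipnow()"; python3 look.py i
```

```text
time_s: 18.4
tcp_pos: [0.5495, 0.1448, 0.1825]
orientation: [[-1.0, 0.021, -0.001], [0.021, 1.0, 0.001], [0.001, 0.001, -1.0]]
contact_force: [0.2, 0.4, 0.2]
opening: -0.0002
time_s: 18.65
tcp_pos: [0.5503, 0.1447, 0.1823]
orientation: [[-1.0, 0.021, -0.003], [0.021, 1.0, 0.001], [0.003, 0.001, -1.0]]
contact_force: [-3.3, 0.3, 3.1]
opening: 0.0005
tip tray mm [-6.  -1.8  9.3]
top tip px in crop [297. 337.]
scene tip px in crop [347. 367.]
```

View pics/top_i.png

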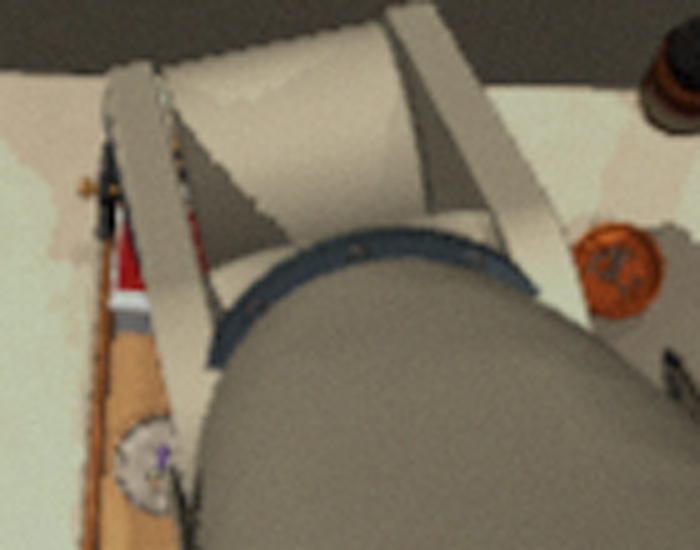

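View pics/scene_i.png

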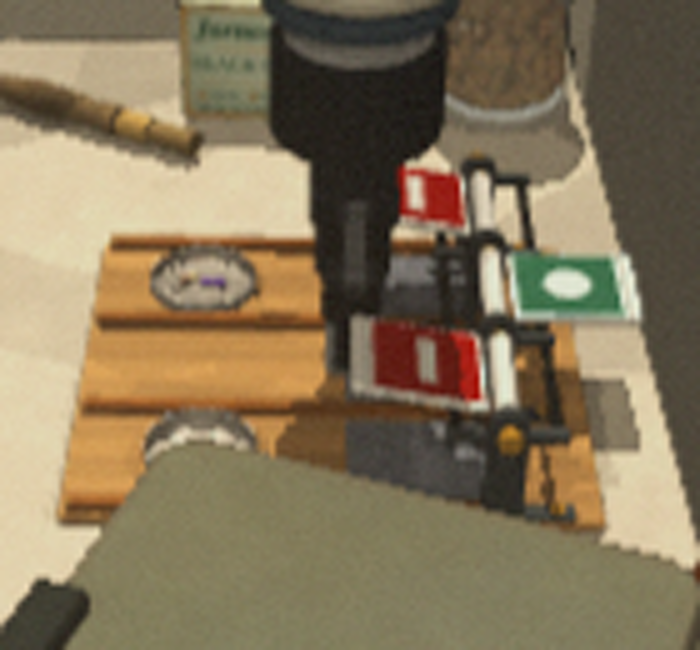

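The force rises exactly where the dish should meet the stop (tip at x = -6 mm). One more small push will confirm it.

```bash
python3 -m crank '[[-0.003,0,0,0,0,0],[0,0,0,0,0,0]]'
python3 -c "
from h import *
tipnow()"
python3 -m crank '[[0.02,0,0,0,0,0],[0.04,0,0,0,0,0],[0.04,0,0,0,0,0],[0.04,0,0,0,0,0],[0,0,-0.1,0,0,0],[0,0,-0.1,0,0,0],[0,0,-0.1,0,0,0],[0,0,-0.1,0,0,0],[0.1,0,0,0,0,0],[0.1,0,0,0,0,0],[0,0,0,0,0,0]]'
python3 look.py j;  python3 -c "
from h import *
tipnow()"
```

```text
time_s: 19.0
tcp_pos: [0.5508, 0.1446, 0.1821]
orientation: [[-1.0, 0.021, -0.005], [0.021, 1.0, 0.001], [0.005, 0.0, -1.0]]
contact_force: [-10.3, 2.1, 5.8]
opening: 0.0001
tip tray mm [-5.9 -1.9  9.1]
time_s: 20.38
tcp_pos: [0.3797, 0.1477, 0.3826]
orientation: [[-1.0, 0.02, -0.001], [0.02, 1.0, 0.001], [0.001, 0.001, -1.0]]
contact_force: [0.7, 0.3, 0.1]
opening: 0.0001
top tip px in crop [275. 633.]
scene tip px in crop [-49. -32.]
tip tray mm [-172.8   -1.9  210.2]
```

View pics/top_j.png

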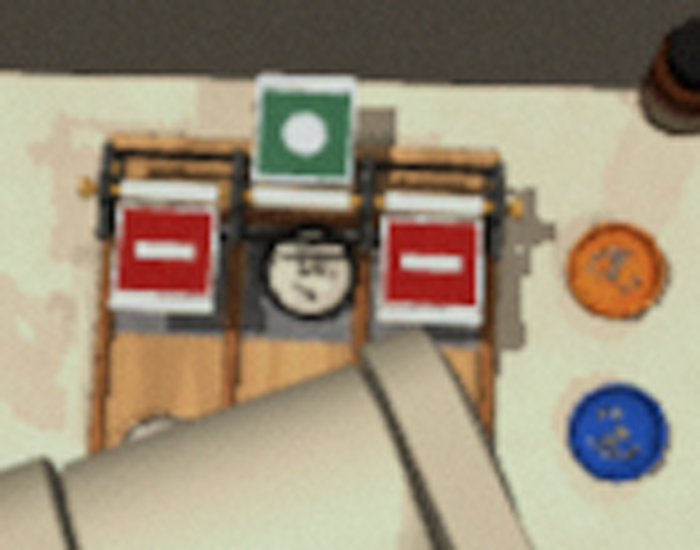

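View pics/scene_j.png

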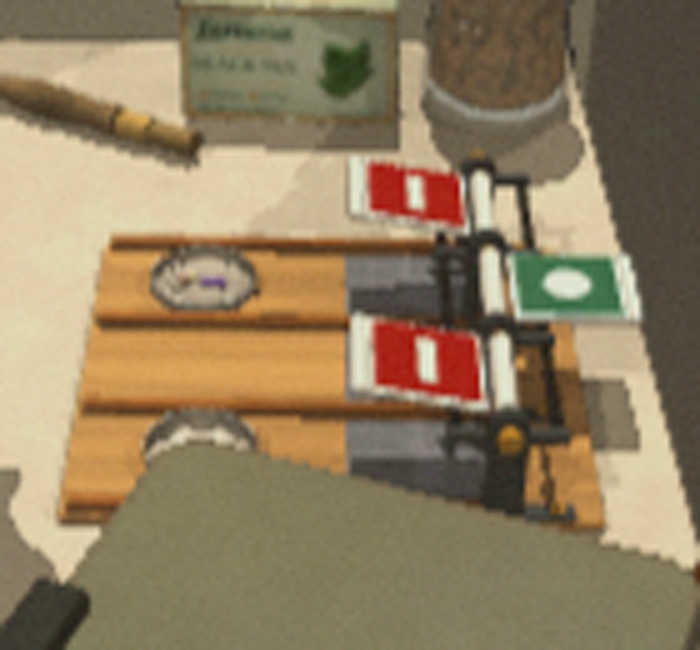

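Run:
```python
from h import *
import cv2
d=snap("top"); c,s=np.cos(P[2]),np.sin(P[2])
uv=(310/5+210,274/5+140); X=ray("top",uv,.019)-[P[0],P[1],0]; print(1e3*np.array([c*X[0]+s*X[1],-s*X[0]+c*X[1]]))
print("expected px home",proj("top",w(P,(.031,-.002,.019))),uv)
im=cv2.resize(d["frame"][160:220,240:300,::-1],None,fx=10,fy=10,interpolation=2)
t=np.linspace(0,6.29,60); pts=w(P,np.stack([.031+.026*np.cos(t),-.004+.026*np.sin(t),.019+0*t],-1)); 
q=((proj("top",pts)-[240,160]+.5)*10).astype(int); cv2.polylines(im,[q],True,(255,0,255),1)
cv2.imwrite("pics/chk.png",im)
for z in(.006,.018): print(proj("top",w(P,(.057,0,z))))
```

```text
[26.38690194 -7.38070768]
expected px home [270.05750493 193.01217949] (272.0, 194.8)
[269.80253866 184.69320478]
[269.7823135  183.58194699]
```

View pics/chk.png

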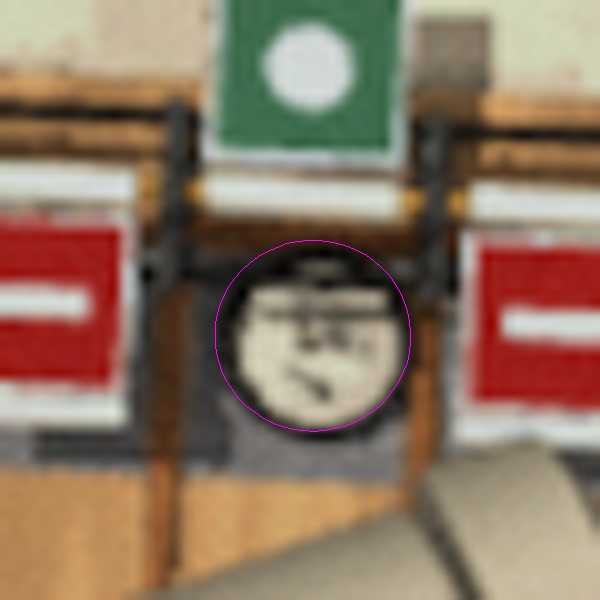

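The flags look right. The dish image is about 1 px (2 mm) short of the predicted home circle, which is close to the calibration error. I have plenty of time, so I'll press it again, centred on the dish, and compare.

```bash
python3 -c "
from h import *
steps(0,[(-60,-5,120),(-40,-5,10),(-10,-5,10)])"
```

```text
t 20.52 F [0.1 0.8 0. ] turn [0.002 0.002 0.002]
tip tray mm [-172.3   -1.8  210.1]
(-60, -5, 120) -> [-0.225 -0.006  0.181] n 2.31
(-40, -5, 10) -> [-0.04  0.    0.22] n 1.79
(-10, -5, 10) -> [-0.06 -0.    0.  ] n 0.48
```

```bash
python3 -m crank '[[-0.075,-0.002,0.06,0,0,0],[-0.075,-0.002,0.06,0,0,0],[-0.075,-0.002,0.061,0,0,0],[-0.013,0,0.073,0,0,0],[-0.013,0,0.073,0,0,0],[-0.014,0,0.072,0,0,0],[0,0,0,0,0,0],[-0.02,0,0,0,0,0],[-0.02,0,0,0,0,0],[-0.018,0,0,0,0,0],[0,0,0,0,0,0]]'
python3 -c "
from h import *
tipnow()"
python3 -m crank '[[-0.004,0,0,0,0,0],[-0.003,0,0,0,0,0],[-0.003,0,0,0,0,0],[0,0,0,0,0,0]]'
python3 -c "
from h import *
tipnow()"
```

```text
time_s: 21.9
tcp_pos: [0.5449, 0.1419, 0.1833]
orientation: [[-1.0, 0.021, 0.001], [0.021, 1.0, 0.001], [-0.001, 0.002, -1.0]]
contact_force: [0.8, 0.3, 0.0]
opening: -0.0002
tip tray mm [-10.7  -4.6  10.3]
time_s: 22.4
tcp_pos: [0.5489, 0.1418, 0.183]
orientation: [[-1.0, 0.021, -0.001], [0.021, 1.0, 0.001], [0.001, 0.001, -1.0]]
contact_force: [-0.4, 0.0, 1.1]
opening: -0.0002
tip tray mm [-7.  -4.7 10. ]
```

```bash
for i in 1 2; do python3 -m crank '[[-0.003,0,0,0,0,0],[0,0,0,0,0,0]]'; done
python3 -m crank '[[-0.004,0,0,0,0,0],[0,0,0,0,0,0]]'
python3 -c "
from h import *
tipnow()"
```

```text
time_s: 22.65
tcp_pos: [0.55, 0.1417, 0.1829]
orientation: [[-1.0, 0.021, -0.002], [0.021, 1.0, 0.001], [0.002, 0.001, -1.0]]
contact_force: [-2.9, 0.6, 0.6]
opening: -0.0001
time_s: 22.9
tcp_pos: [0.5506, 0.1416, 0.1827]
orientation: [[-1.0, 0.021, -0.005], [0.021, 1.0, 0.001], [0.005, 0.001, -1.0]]
contact_force: [-6.5, 1.1, 5.6]
opening: 0.0002
time_s: 23.15
tcp_pos: [0.5513, 0.1416, 0.1824]
orientation: [[-1.0, 0.022, -0.008], [0.022, 1.0, 0.0], [0.008, 0.0, -1.0]]
contact_force: [-12.2, 3.4, 8.6]
opening: -0.0001
tip tray mm [-5.8 -5.   9.4]
```

```bash
python3 -m crank '[[0.02,0,0,0,0,0],[0.04,0,0,0,0,0],[0.04,0,0,0,0,0],[0.04,0,0,0,0,0],[0,0,-0.1,0,0,0],[0,0,-0.1,0,0,0],[0,0,-0.1,0,0,0],[0,0,-0.1,0,0,0],[0.1,0,0,0,0,0],[0.1,0,0,0,0,0],[0,0,0,0,0,0]]'
python3 - <<'E'
from h import *
import cv2
d=snap("top"); 
def chk(img,x,y,nm):
    im=cv2.resize(img,None,fx=10,fy=10,interpolation=2)
    for z in (.006,.019):
        t=np.linspace(0,6.29,90); pts=w(P,np.stack([x+.026*np.cos(t),y+.026*np.sin(t),z+0*t],-1))
        q=((proj("top",pts)-o+.5)*10).astype(int); cv2.polylines(im,[q],True,(255,0,255),1)
    cv2.imwrite("pics/"+nm,im)
o=np.array([240,160]); chk(d["frame"][160:220,240:300,::-1].copy(),.031,-.005,"c2.png"); cv2.imwrite("pics/fin_top.png",d["frame"][:,:,::-1])
o=np.array([240,190]); chk(cv2.imread("pics/top0.png")[190:250,240:300],-.0475,-.003,"c0.png")
E
```

```text
time_s: 24.52
tcp_pos: [0.3811, 0.1447, 0.383]
orientation: [[-1.0, 0.02, -0.001], [0.02, 1.0, 0.001], [0.001, 0.001, -1.0]]
contact_force: [0.3, -0.4, 0.5]
opening: -0.0002
```

View pics/c2.png

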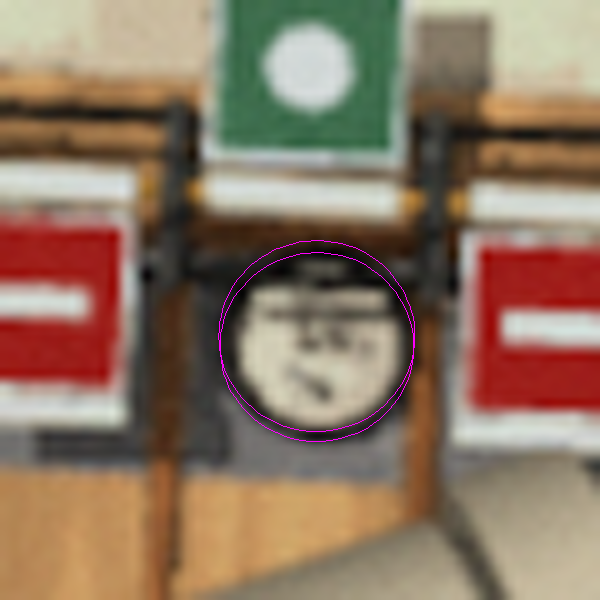

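View pics/c0.png

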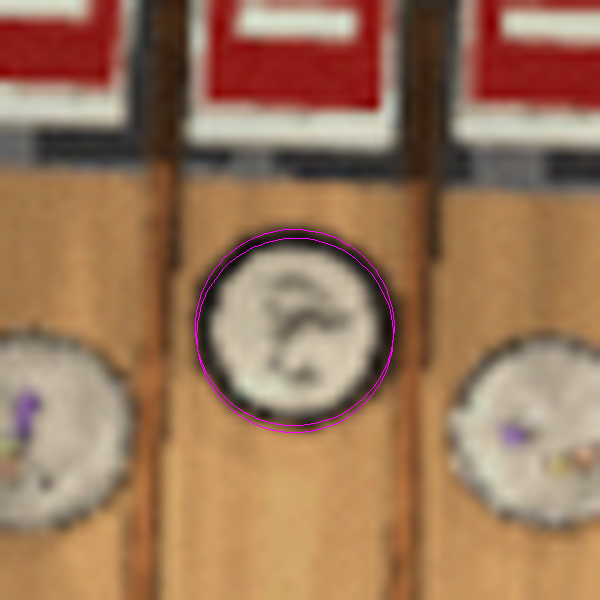

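View pics/fin_top.png

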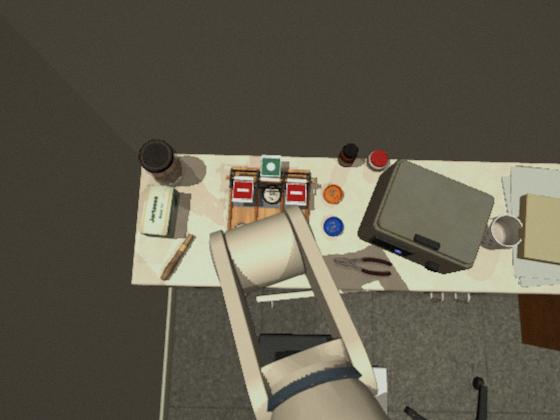

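The dish outline now lies on the predicted home circles (circle bottom at crop row 441). Both pushes stopped hard at the same place. The flag is green and flat, and the other two flags are red.

```bash
python3 -c "
from plant import env
print(env.finish_job())"
```

```text
the job is handed in; nothing more can be done
None
```

The job is done and handed in at about 25 s on the robot's clock. I turned the middle lane's flag over its spindle with the closed fingertips until it lay flat with the green face up. Then I pushed the black dish along the lane, without lifting it, to the end stop.

**What the last checks showed:**
- **Flag:** Pressing it down gave about 16 N against its stop, so it is flat. The pictures show green up on the middle flag and red up on the left and right flags.
- **Dish:** Two separate pushes stopped at the same fingertip position within 0.1 mm, at about 10 and 12 N. That position is where a home dish should be. In the last top picture the dish outline matches the predicted home circles.
- **Everything else:** The right steel dish and the bystanders I could see look unmoved. The arm hid part of the tray in the last top picture, but the left steel dish looked in place in a side picture taken before the second push.

**What disagreed:**
- After the first push, the dish centre read by eye from the top picture came out about 4 mm short of home. That is why I pushed a second time; the stop position did not change.
- The first attempt at a 45° tool tilt was cut short by a wrist joint limit, so I used a 20° tilt with the wrist turned half round.
- As the finger went in under the flag, it lifted the flag slightly earlier than planned; this did no harm.

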